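Fit the mixer spindle into its tilted bearings

ROBOT

A 7-joint arm with a two-finger parallel gripper is mounted at the origin on a cart in front of the work surface, level with it; the furniture and walls round the work are solid. World frame = base frame: x ahead of the robot, y to its left, z up, the work surface at z = 0. Lengths are in m, angles in rad, forces in N, time in s.
With the tool pointing down it reaches from about 0.4 to 0.85 m from the base axis. Payload 4.5 kg.
Tool frame: the origin (TCP) lies on the centre line of the jaws, within the pads' length; the fingertips stand 25 mm ahead of it and the grasp point (between the pads) lies 6 mm ahead of it; z points along the fingers, y is the direction in which the jaws open and shut (so a half turn about z gives the same grasp; the last joint's range is limited). The gripper opens to 88 mm and grips with 3 to 60 N. Pads are 18 mm wide; open, the fingers measure 123 mm over their backs; the gripper's body (75 mm by 187 mm) begins 45 mm behind the grasp point.
Start: joints at [-1.192, 0.689, -0.195, 1.565, 0.157, 0.902, -0.215], TCP at [0.211, 0.588, 0.264] pointing down, gripper open.
Joint ranges: [-3.01, 3.01], [-0.46, 2.08], [-1.47, 1.51], [0.13, 2.56], [-1, 4.14], [0.04, 2.09], [-2.66, 2.66]. Speed limits (rad/s): [2.57, 2.57, 3.14, 3.14, 3.14, 3.14, 3.14].

INTERFACE

Orientations are given as a unit quaternion [x, y, z, w].
In Python, from plant import r, eyes gives the robot as it stands.
- The arm moves only by the tool servo_tool, never from a script. Its argument "deltas" is a list of rows, each an object of numbers: "dx", "dy", "dz": the shift along the tool's x, y, z in units of 60 mm (1.0 is 60 mm); "ax", "ay", "az": the turn, a rotation vector about the tool's x, y, z in units of 6 degrees (1.0 is 6 degrees); "hand": the finger opening in mm, from 0 to 88.1. A call has 1 to 10 rows; each row is the pose to reach, as a shift and turn from the pose commanded when the call began, along the tool's axes at that moment; what a row does not reach only later rows make up. A row lasts 1/8 s, in which the tool goes at most 62.5 mm and 10.7 degrees, less where a joint would pass 70% of its speed; a pose out of reach is approached as far as the arm can. A call with a gripper value outside its range is refused whole. The fingers move at their own pace and stop on an object; "newtons" is the grip in N (left out, the last holds). Time passes only in rows, so rows that repeat a pose let the fingers close. It gives the time, the measured TCP pose, the force and the opening at its end, in the units of the state.
- r.get_state(): the state, without advancing time (a new reading comes with each control period).
- eyes.snapshot(name): name is "side" or "top" or "wrist"; returns (picture, depth): 384x512x3 uint8, red, green, blue; 384x512 float32, m along the optical axis (not along the pixel's ray), 0 where there is no reading.
- eyes.camera_model(name): a dict with "fx", "fy", "cx", "cy" (pixels), "k1" (the pictures are not rectified: a ray, as slopes to the right and down, at radius r is drawn at 1 + k1 r^2 times it, then the intrinsics apply), "pose" (4x4, takes a point from camera to world coordinates). Camera axes: x right, y up, looking along -z (the intrinsics and any distortion apply to the point x, -y, -z); pixel columns grow to the right and rows downward; lengths in m; the calibration is good to about 2 mm. A picture is of the moment at which its call begins: read the wrist's pose just before it. camera_model takes no time and is no camera call; for the wrist camera it gives the pose at the moment of the call.
- r.finish_job(): hands the job in, once; it reports no verdict.
The state is a dict: "clock": time; "q": joint angles; "qd": joint speeds; "joint_torque": joint torques, N m; "tool_pos": TCP position; "eef_rot": TCP orientation; "contact_force": force on the tool from outside, world axes, zero at the start; "moment": the same for the moment, N m; "opening": opening from 0.0 (shut) to 1.0 (fully open).
Only numpy, scipy, OpenCV 4.12 (cv2) and the standard library are available. Lean on these libraries where they do the work, as an engineer would, in place of code of your own. Each camera call takes 0.05 s, during which the arm holds its last target.

TASK

Take the steel spindle from its rest and thread it nose first down through both bearing holes of the tilted mixer stand, until its collar sits flush against the upper bearing; then let go. The bearing yoke may be clamped anywhere across the stand's sloping plate, so find where its holes really are. Do not disturb the glassware standing about.

Things in the scene. Friction and masses are not known exactly. Their poses are not given: they have to be found in the camera images.
- spindle: Plain steel spindle, 200 mm, 0.09-0.18 kg. x runs along its axis to the nose; origin on the axis at the collar's nose-side face. Collar (28 mm diameter): x -10 to 0. Long shaft (16 mm diameter): 0 to 120, last 6 mm tapered to 12 mm diameter. Tail to hold it by (16 mm diameter): x -10 to -80. Starts level in the rest, axis 55 mm above the worktop, nose roughly to the robot's left.
- nose (a point): Centre of the spindle's nose end (x = +120 mm on the spindle's axis).
- rest: Fixed grey spindle rest: base plate 190 x 70 x 10 mm, origin at the centre of its underside, x along the lying spindle towards its nose, z up. Two V blocks (12 mm thick in x, 50 mm wide, 69 mm high) at x = +80 and -62 mm carry it; between collar and rear V block some 45 mm of tail are free, 45 mm above the base plate.
- incline: Fixed sloping aluminium plate, 150 x 110 x 10 mm, of the mixer stand (grey base 180 x 130 x 12 mm below it). Origin: centre of its upper face, 65 mm above the worktop. x points straight down the slope, 30 degrees below level and roughly to the robot's left; y is level across the plate; z is square to it, upward. It carries the bearing yoke (see hole_line).
- hole_line (a point): Fixed to incline (same axes) at its x -51, y 0, z 38 mm. The yoke has two bearing plates, 12 mm thick, centres at incline x -45 (upper) and +45, 60 mm wide in y, z 9 to 63; midway across each a hole, 18.5 mm diameter, 1.5 mm chamfer, at z 38, in line along x. The yoke's y is up to 16 mm off the plate's middle and NOT measured: feel the plates' sides or look. Under 30 N does not shift it.
- beaker: Bystander: clear glass beaker, 67 x 73 x 86 mm, origin at the centre of its underside, loose on the worktop.
- amber_bottle: Bystander: small amber dropping bottle with white cap, 40 mm in diameter, 81 mm high, origin at the centre of its underside, loose.
- weigh_bottle: Bystander: clear lidded weighing bottle, 43 mm in diameter, 48 mm high, origin at the centre of its underside, loose.
Things that resemble listed ones, but are neither listed nor needed, are in the scene too. There is more than one size of the spindle; the job needs the larger.

How it is judged:
By the outcome, as a careful person would: the job done as asked, in the order asked, and still so for the second after the job is handed in, with the robot touching nothing.
It also fails if it takes over 72 s, if anything falls off the work surface, if the arm or the gripper's body presses on something with over 40 N, if the wrist force passes 120 N, or if a joint passes its speed limit or range.

## Working session

There is one attempt and no reset: what is moved stays moved. The work goes in short steps, Python scripts to look and compute and a tool call to move; the robot and the scene stay as the last step left them, time stands still between calls to the robot, and variables do not carry over. Pictures are saved under pics/ and viewed, and the job is handed in when it is done.

Besides the shell and the picture viewer there is one more tool, called after "Emit:" as name(argument=value, ...) on one line, values as JSON. servo_tool: Moves the arm, as the interface text tells. Its arguments: {"type":"object","properties":{"deltas":{"type":"array","items":{"type":"object","properties":{"dx":{"type":"number"},"dy":{"type":"number"},"dz":{"type":"number"},"ax":{"type":"number"},"ay":{"type":"number"},"az":{"type":"number"},"hand":{"type":"number"}}}},"newtons":{"type":"number"}},"required":["deltas"]}

```bash
mkdir -p pics; ls
cat > h.py <<'E'
import numpy as np, cv2, pickle
from plant import r, eyes
def snap(n,tag):
    m=eyes.camera_model(n); p,d=eyes.snapshot(n)
    pickle.dump((p,d,m),open(f'{tag}.pkl','wb'))
    cv2.imwrite(f'pics/{tag}.png',cv2.cvtColor(p,cv2.COLOR_RGB2BGR)); return p,d,m
def load(tag): return pickle.load(open(f'{tag}.pkl','rb'))
def ray(m,u,v):
    K=np.array([[m['fx'],0,m['cx']],[0,m['fy'],m['cy']],[0,0,1.]])
    q=cv2.undistortPoints(np.array([[[u,v]]],float),K,np.array([m['k1'],0,0,0,0.]))[0,0]
    return np.array([q[0],-q[1],-1.])
def pt(t,u,v):
    p,d,m=t; z=d[int(round(v)),int(round(u))]; c=ray(m,u,v)*z
    P=np.array(m['pose']); return P[:3,:3]@c+P[:3,3]
def onplane(m,u,v,n,c):
    P=np.array(m['pose']); dd=P[:3,:3]@ray(m,u,v); o=P[:3,3]
    n=np.array(n,float); return o+dd*((c-n@o)/(n@dd))
def proj(m,X):
    P=np.array(m['pose']); c=P[:3,:3].T@(np.array(X)-P[:3,3]); a,b=c[0]/-c[2],-c[1]/-c[2]
    k=1+m['k1']*(a*a+b*b); return np.array([m['fx']*a*k+m['cx'],m['fy']*b*k+m['cy']])
def cloud(t):
    p,d,m=t; K=np.array([[m['fx'],0,m['cx']],[0,m['fy'],m['cy']],[0,0,1.]])
    v,u=np.mgrid[0:384,0:512]
    q=cv2.undistortPoints(np.stack([u,v],-1).reshape(-1,1,2).astype(float),K,np.array([m['k1'],0,0,0,0.])).reshape(384,512,2)
    c=np.stack([q[...,0]*d,-q[...,1]*d,-d],-1); P=np.array(m['pose'])
    X=c@P[:3,:3].T+P[:3,3]; X[d==0]=np.nan; return X
def crop(tag,x0,y0,w,h,s,out):
    p=load(tag)[0][y0:y0+h,x0:x0+w]
    cv2.imwrite(f'pics/{out}.png',cv2.cvtColor(cv2.resize(p,None,fx=s,fy=s,interpolation=cv2.INTER_CUBIC),cv2.COLOR_RGB2BGR))
E
python3 - <<'E'
from h import *
s=r.get_state(); print(s)
for n in ['side','top','wrist']: 
    m=snap(n,n+'0')[2]; print(n,m['fx'],m['k1'],np.round(m['pose'],3).tolist())
E
```

```text
pics
{'clock': 0.0, 'q': array([-1.19216715,  0.68997337, -0.19448048,  1.56631116,  0.15732584,
        0.9025195 , -0.21512829]), 'qd': array([-4.84128947e-04,  3.47070365e-04,  1.35847360e-03, -1.60635505e-03,
       -4.95515286e-04, -1.54590219e-03,  1.34264432e-06]), 'joint_torque': array([ 1.45480071e-04, -5.27551997e+01, -1.26709409e+00, -1.53424305e+01,
       -5.26243332e-02,  6.50385264e-03,  1.63129803e-04]), 'tool_pos': array([0.21114483, 0.58764281, 0.26292454]), 'eef_rot': array([ 1.71540754e-01,  9.85176604e-01, -9.07244950e-04, -6.86408195e-05]), 'contact_force': array([-0.11732833, -1.11173846, -0.40351956]), 'moment': array([-0.03414928,  0.00883883,  0.00284959]), 'opening': 1.0024063663392229}
side 404.3581242093517 -0.03863660518080848 [[0.999, -0.031, 0.041, 0.653], [0.051, 0.496, -0.867, -1.448], [0.007, 0.868, 0.496, 0.843], [0.0, 0.0, 0.0, 1.0]]
top 405.3682882850951 -0.11644469248449933 [[0.004, 0.976, -0.219, 0.228], [-1.0, 0.005, 0.004, -0.125], [0.005, 0.219, 0.976, 1.644], [0.0, 0.0, 0.0, 1.0]]
wrist 297.6901031684438 -0.01614510254982276 [[0.338, -0.896, -0.289, 0.136], [0.941, 0.321, 0.105, 0.614], [-0.002, -0.307, 0.952, 0.384], [0.0, 0.0, 0.0, 1.0]]
```

View pics/top0.png

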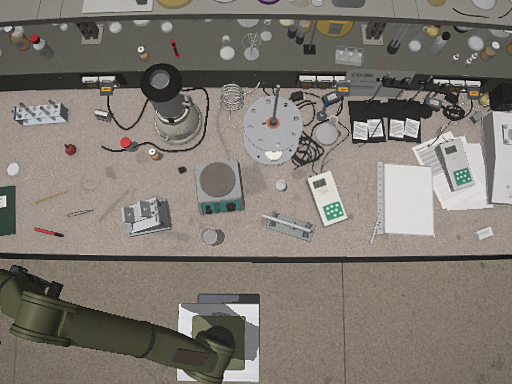

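View pics/side0.png

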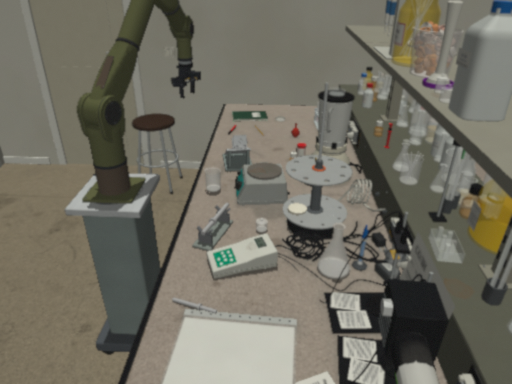

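View pics/wrist0.png

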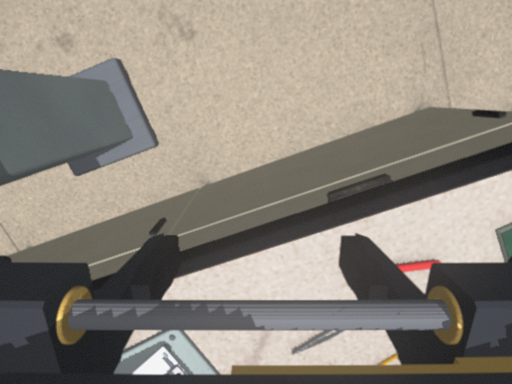

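Run:
```python
from h import *
crop('top0',110,150,280,110,2.8,'c1')
crop('side0',170,130,150,130,5,'c2')
crop('top0',245,195,150,60,5,'c3')
crop('top0',110,185,80,60,8,'c4')
t=load('top0')
for n,uv in dict(tail=(268,217),r=(308,238),mini=(375,228),top=(147,205),pl=(150,222)).items(): print(n,pt(t,*uv))
```

```text
tail [ 0.48606912 -0.19286082  0.05966983]
r [ 0.4089806  -0.35712275  0.00763955]
mini [ 0.44820118 -0.63167376  0.02053208]
top [0.52184657 0.2781344  0.10982307]
pl [0.45991509 0.27020997 0.07942992]
```

View pics/c1.png

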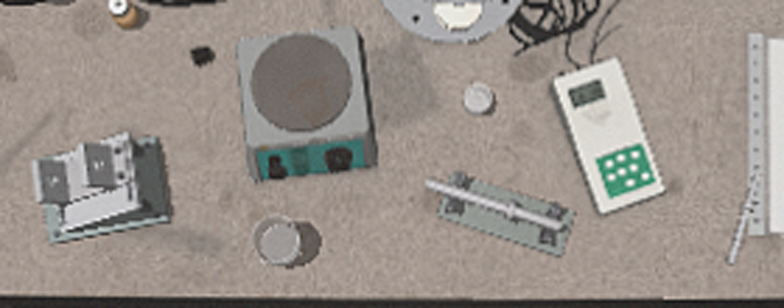

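View pics/c2.png

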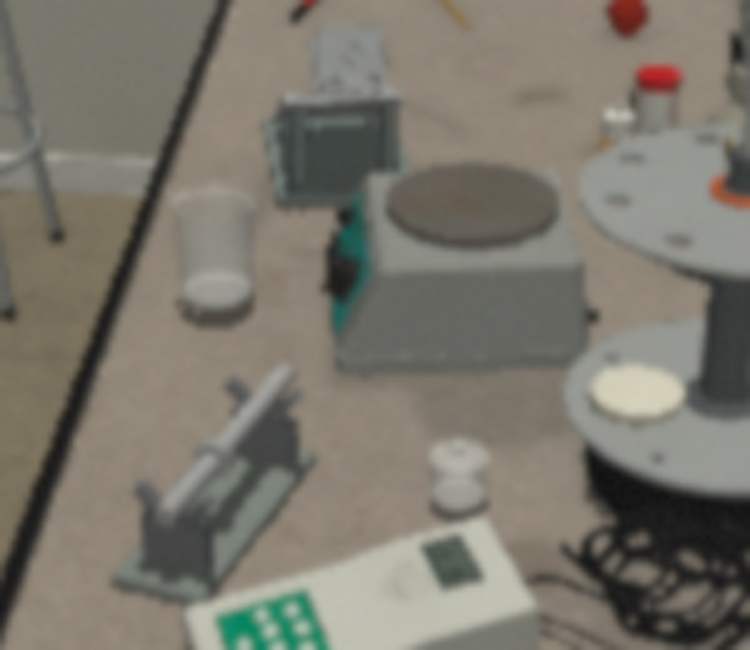

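View pics/c3.png

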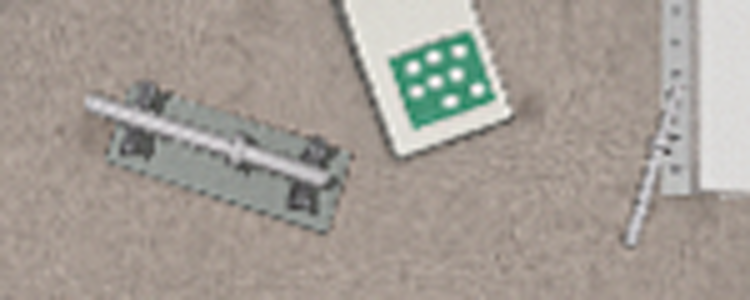

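View pics/c4.png

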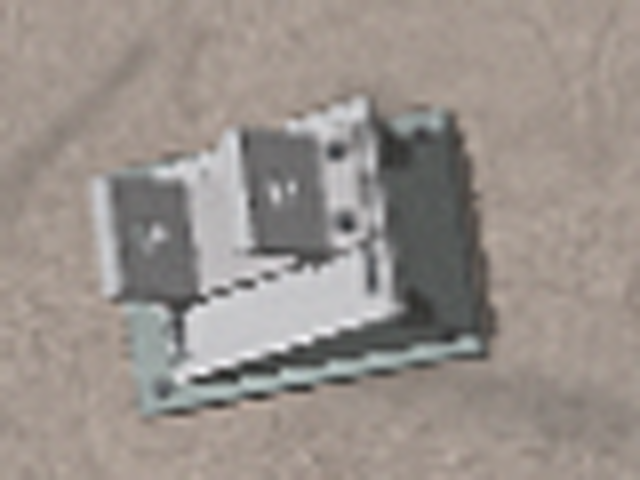

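Run:
```python
from h import *
t=load('top0'); m=t[2]
a=onplane(m,262.6,215.2,[0,0,1],.055); b=onplane(m,310.4,231.2,[0,0,1],.055)
c=onplane(m,245+238/5,195+150/5,[0,0,1],.055)
print('nose',a,'tail',b,'collar',c,np.linalg.norm(a-b),np.degrees(np.arctan2(*(a-b)[[1,0]])))
# rest base corners z=.01
for u,v in [(135,82),(353,157),(326,233),(107,163)]: print(onplane(m,245+u/5,195+v/5,[0,0,1],.01))
# stand base corners z=.012 in crop c4 /8 +(110,185)
for u,v in [(448,112),(485,352),(145,415)]: print('st',onplane(m,110+u/8,185+v/8,[0,0,1],.012))
for n,u,v in [('upTop',285,195),('loTop',150,235),('plate',290,320),('plate',350,180)]: print(n,pt(t,110+u/8,185+v/8))
for tag in ['top0','side0']:
    tt=load(tag); X=cloud(tt)
    k=(X[...,0]>.38)&(X[...,0]<.6)&(X[...,1]>.15)&(X[...,1]<.4)&(X[...,2]>.02)
    print(tag,k.sum(), np.nanmax(X[k][:,2]))
s=r.get_state();
```

```text
nose [ 0.49396175 -0.17163612  0.055     ] tail [ 0.43069192 -0.36052583  0.055     ] collar [ 0.45519618 -0.29036167  0.055     ] 0.199204403425648 71.48139470189894
[ 0.51742271 -0.21146205  0.01      ]
[ 0.4561253  -0.38898314  0.01      ]
[ 0.39413781 -0.36540383  0.01      ]
[ 0.45057535 -0.18835668  0.01      ]
st [0.56635013 0.22581193 0.012     ]
st [0.44194612 0.2007812  0.012     ]
st [0.40782889 0.37437194 0.012     ]
upTop [0.50419349 0.28195893 0.11190588]
loTop [0.48979411 0.35776188 0.07735294]
plate [0.44916519 0.28677586 0.07051641]
plate [0.51187418 0.25063094 0.11151152]
top0 978 0.1498580911658658
side0 388 0.1444990848660509
```

```bash
cat >> h.py <<'E'
from scipy.spatial.transform import Rotation as R
def need(pos,Rt,grasp=False,cmd=None):
    """tool-frame units to reach TCP pos, rotation matrix Rt"""
    s=r.get_state(); R0=R.from_quat(s['eef_rot']).as_matrix(); p0=s['tool_pos']
    pos=np.array(pos,float)
    if grasp: pos=pos-0.006*Rt[:,2]
    d=R0.T@(pos-p0)/.06; a=np.degrees(R.from_matrix(R0.T@Rt).as_rotvec())/6
    print('t',round(s['clock'],2),'p',np.round(p0,4),'q',np.round(s['q'],2),'F',np.round(s['contact_force'],1),'op',round(s['opening']*88.1,1))
    print('d',np.round(d,3),'a',np.round(a,3)); return d,a
def down(az):
    a=np.radians(az); return np.array([[np.cos(a),np.sin(a),0],[np.sin(a),-np.cos(a),0],[0,0,-1]]).T.T if 0 else np.column_stack([[np.cos(a),np.sin(a),0],[np.sin(a),-np.cos(a),0],[0,0,-1.]])
def tilt(az,t=30):
    a=np.radians(az);t=np.radians(t); h=np.array([np.cos(a),np.sin(a),0]); z=np.array([0,0,1.])
    x=h*np.cos(t)-z*np.sin(t); zi=h*np.sin(t)+z*np.cos(t); y=np.cross(zi,x)
    return np.column_stack([x,-y,-zi])   # tool axes
E
python3 - <<'E'
from h import *
need([.497,.31,.27],down(100))
E
```

```text
t 0.15 p [0.2111 0.5878 0.2631] q [-1.19  0.69 -0.19  1.57  0.16  0.9  -0.22] F [ 0.5  0.4 -0.3] op 88.3
d [-6.049 -2.748 -0.11 ] a [-1.1000e-02  8.0000e-03  1.0042e+01]
```

Emit:
servo_tool(deltas=[{"dx": -6.05,"dy": -2.75,"dz": -0.11,"az": 10},{"dx": -6.05,"dy": -2.75,"dz": -0.11,"az": 10},{"dx": -6.05,"dy": -2.75,"dz": -0.11,"az": 10},{"dx": -6.05,"dy": -2.75,"dz": -0.11,"az": 10},{"dx": -6.05,"dy": -2.75,"dz": -0.11,"az": 10},{"dx": -6.05,"dy": -2.75,"dz": -0.11,"az": 10},{"dx": -6.05,"dy": -2.75,"dz": -0.11,"az": 10},{"dx": -6.05,"dy": -2.75,"dz": -0.11,"az": 10},{"dx": -6.05,"dy": -2.75,"dz": -0.11,"az": 10},{"dx": -6.05,"dy": -2.75,"dz": -0.11,"az": 10}])

```text
schema error: expected keys dx, dy, dz, ax, ay, az, hand
```

Run:
```python
from h import *
need([.497,.31,.27],down(100))
snap('wrist','w1')
p=load('w1')[0]; cv2.imwrite('pics/w1b.png',cv2.cvtColor(cv2.resize(p,(768,576)),cv2.COLOR_RGB2BGR))
need([.4454,-.3167,.22],down(71.5))
```

```text
t 0.15 p [0.2111 0.5878 0.2631] q [-1.19  0.69 -0.19  1.57  0.16  0.9  -0.22] F [ 0.5  0.4 -0.3] op 88.3
d [-6.049 -2.748 -0.11 ] a [-1.1000e-02  8.0000e-03  1.0042e+01]
t 0.2 p [0.2112 0.5879 0.2632] q [-1.19  0.69 -0.19  1.57  0.16  0.9  -0.22] F [ 0.4 -1.   0.1] op 88.1
d [ -8.769 -12.87    0.735] a [-7.0000e-03  9.0000e-03  1.4791e+01]
```

View pics/w1b.png

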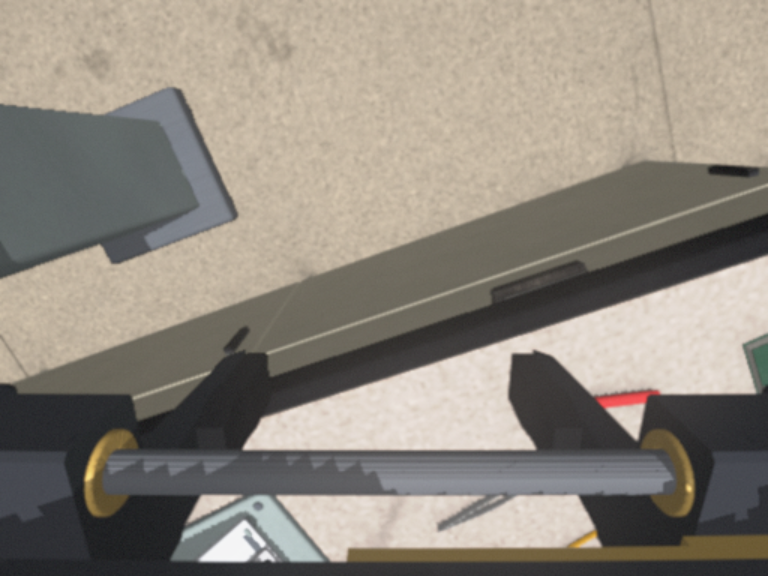

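All keys are required in each row.

Emit:
servo_tool(deltas=[{"dx": -6.05,"dy": -2.75,"dz": -0.11,"ax": 0,"ay": 0,"az": 10,"hand": 88},{"dx": -6.05,"dy": -2.75,"dz": -0.11,"ax": 0,"ay": 0,"az": 10,"hand": 88},{"dx": -6.05,"dy": -2.75,"dz": -0.11,"ax": 0,"ay": 0,"az": 10,"hand": 88},{"dx": -6.05,"dy": -2.75,"dz": -0.11,"ax": 0,"ay": 0,"az": 10,"hand": 88},{"dx": -6.05,"dy": -2.75,"dz": -0.11,"ax": 0,"ay": 0,"az": 10,"hand": 88},{"dx": -6.05,"dy": -2.75,"dz": -0.11,"ax": 0,"ay": 0,"az": 10,"hand": 88},{"dx": -6.05,"dy": -2.75,"dz": -0.11,"ax": 0,"ay": 0,"az": 10,"hand": 88},{"dx": -6.05,"dy": -2.75,"dz": -0.11,"ax": 0,"ay": 0,"az": 10,"hand": 88},{"dx": -6.05,"dy": -2.75,"dz": -0.11,"ax": 0,"ay": 0,"az": 10,"hand": 88},{"dx": -6.05,"dy": -2.75,"dz": -0.11,"ax": 0,"ay": 0,"az": 10,"hand": 88}])

```text
clock: 1.45
tool_pos: [0.4955, 0.3122, 0.2702]
eef_rot: [0.64, 0.769, 0.0, -0.001]
contact_force: [0.8, 0.7, -0.8]
opening: 1.0
```

Run:
```python
from h import *
need([.497,.31,.27],down(100))
snap('wrist','w2')
p=load('w2')[0]; cv2.imwrite('pics/w2b.png',cv2.cvtColor(cv2.resize(p,(768,576)),cv2.COLOR_RGB2BGR))
need([.4454,-.3167,.22],down(71.5))
```

```text
t 1.45 p [0.4955 0.3122 0.2702] q [-0.68  0.63  0.06  1.69 -0.05  0.83 -0.41] F [ 0.8  0.7 -0.8] op 88.1
d [-0.04   0.017  0.004] a [-0.009 -0.011  0.074]
t 1.5 p [0.4958 0.3119 0.2703] q [-0.68  0.63  0.06  1.69 -0.05  0.83 -0.41] F [0.3 0.4 0.4] op 88.0
d [-10.153  -2.721   0.831] a [-0.008 -0.007  4.82 ]
```

View pics/w2b.png

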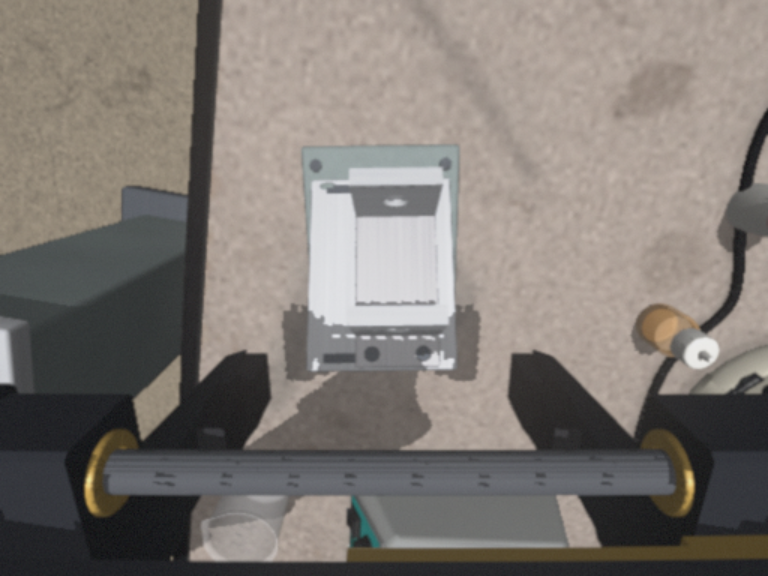

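Run:
```python
from h import *
crop('w2',195,90,120,165,3.6,'c5')
X=cloud(load('w2'))
np.save('X2.npy',X)
for v in range(100,250,8): print(v,[f'{X[v,u,2]*1000:.0f}' for u in range(200,312,6)])
```

```text
100 ['1', '11', '12', '11', '11', '14', '12', '12', '11', '12', '10', '12', '11', '12', '13', '13', '12', '13', '-1']
108 ['1', '12', '13', '12', '11', '12', '12', '11', '12', '12', '12', '11', '12', '10', '12', '11', '16', '11', '-1']
116 ['0', '13', '12', '11', '13', '12', '96', '97', '96', '96', '96', '97', '96', '96', '97', '95', '13', '14', '2']
124 ['-0', '12', '30', '31', '31', '32', '98', '98', '98', '97', '98', '97', '97', '97', '98', '96', '32', '14', '0']
132 ['-0', '13', '36', '35', '34', '36', '82', '82', '83', '82', '68', '67', '74', '82', '81', '79', '37', '12', '-0']
140 ['0', '13', '40', '40', '41', '41', '41', '63', '63', '63', '64', '64', '61', '62', '62', '63', '42', '11', '0']
148 ['-1', '13', '47', '47', '47', '46', '46', '57', '55', '56', '56', '55', '57', '55', '56', '53', '46', '11', '-0']
156 ['0', '12', '50', '51', '51', '50', '52', '60', '61', '60', '60', '61', '61', '62', '61', '61', '51', '13', '1']
164 ['-1', '12', '55', '56', '55', '55', '55', '66', '64', '64', '66', '65', '65', '66', '65', '64', '56', '12', '-1']
172 ['0', '12', '60', '61', '59', '60'
[... 505 characters left out ...]
41', '140', '140', '140', '139', '139', '139', '79', '0']
212 ['0', '82', '84', '83', '84', '83', '142', '143', '144', '142', '143', '143', '144', '143', '142', '143', '142', '84', '-1']
220 ['0', '87', '88', '87', '88', '89', '125', '124', '125', '124', '116', '115', '118', '120', '121', '120', '88', '89', '0']
228 ['-0', '92', '93', '92', '92', '91', '93', '101', '101', '100', '100', '100', '100', '101', '100', '101', '92', '93', '1']
236 ['1', '96', '96', '98', '98', '97', '98', '104', '110', '104', '105', '105', '104', '110', '110', '105', '98', '98', '1']
244 ['1', '100', '101', '101', '102', '101', '102', '107', '108', '109', '108', '109', '108', '108', '107', '105', '101', '101', '1']
```

View pics/c5.png

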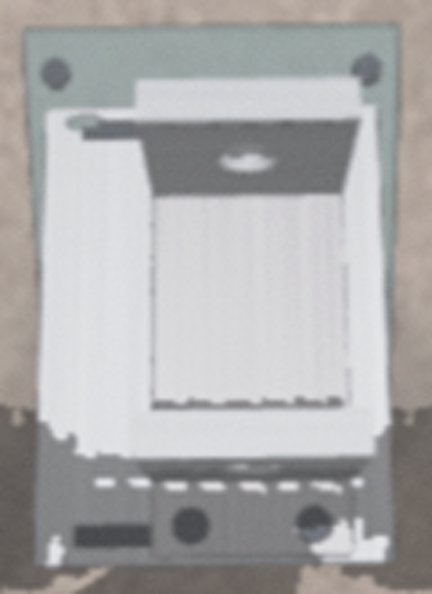

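```bash
cat > fit.py <<'E'
from h import *
def fitstand(tag):
    t=load(tag); X=cloud(t); m=t[2]
    Y=X.reshape(-1,3); k=(abs(Y[:,0]-.49)<.1)&(abs(Y[:,1]-.29)<.12)&(Y[:,2]>.02)&(Y[:,2]<.16)
    Y=Y[k]
    # ransac-ish: plane with 30deg slope, az ~100
    from scipy.optimize import least_squares
    def zi(az,tl): a=np.radians(az);b=np.radians(tl);return np.array([np.cos(a)*np.sin(b),np.sin(a)*np.sin(b),np.cos(b)])
    c0=np.array([.49,.29,.065])
    f=lambda p:(Y-c0)@zi(p[0],p[1])-p[2]
    best=[100,30,0.]
    # init offset by histogram
    hh,e=np.histogram(f([100,30,0]),bins=np.arange(-.05,.09,.002)); 
    best[2]=e[hh.argmax()]+.001
    print('hist',[(round((e[i]-best[2])*1000),int(hh[i])) for i in range(len(hh)) if hh[i]>40])
    return Y,f,zi,c0,best
E
python3 - <<'E'
from fit import *
Y,f,zi,c0,b=fitstand('w2')
E
```

```text
hist [(-3, 158), (-1, 3435), (1, 1537), (7, 545), (9, 3423), (11, 317), (13, 153), (15, 104), (17, 46), (19, 55), (21, 64), (23, 49), (25, 45), (27, 58), (29, 128), (31, 91), (33, 51), (35, 46), (37, 45), (39, 45), (41, 42), (43, 49), (45, 58), (47, 56), (49, 57), (51, 73), (53, 87), (55, 57), (57, 77), (59, 75), (61, 240), (63, 1401), (65, 75)]
```

```bash
cat >> fit.py <<'E'
def solve(tag):
    from scipy.optimize import least_squares
    Y,f,zi,c0,b=fitstand(tag)
    d=f(b); lab=np.where(abs(d)<.004,0,np.where(abs(d-.009)<.003,.009,np.where(abs(d-.063)<.004,.063,np.nan)))
    k=~np.isnan(lab); Yk,l=Y[k],lab[k]
    g=lambda p:(Yk-c0)@zi(p[0],p[1])-p[2]-l
    s=least_squares(g,b,loss='soft_l1',f_scale=.001,x_scale=[1,1,.01]); print('az,tilt,off',s.x,np.std(s.fun))
    return s.x,Y,zi,c0
if __name__=='__main__':
    import sys
    p,Y,zi,c0=solve(sys.argv[1])
    T=tilt(p[0],p[1]); ax=T[:,0]; ay=-T[:,1]; n=-T[:,2]
    d=(Y-c0)@n-p[2]; xs=(Y-c0)@ax; ys=(Y-c0)@ay
    for L,nm in [(0,'plate'),(.009,'yokebase'),(.063,'tops')]:
        k=abs(d-L)<.003
        print(nm,k.sum(),'x',np.round(np.percentile(xs[k],[0,.5,50,99.5,100])*1e3,1),'y',np.round(np.percentile(ys[k],[0,.5,50,99.5,100])*1e3,1))
    k=abs(d-.063)<.003
    for nm,kk in [('up',k&(xs<0)),('lo',k&(xs>0))]:
        # min-area rect
        rc=cv2.minAreaRect((np.column_stack([xs[kk],ys[kk]])*1e3).astype(np.float32)); print(nm,rc)
    k=abs(d)<.003
    for a,bb in [(-.06,-.04),(-.03,-.01),(.01,.03),(.03,.05)]:
        q=k&(xs>a)&(xs<bb); print('plate y ends',a,np.percentile(ys[q],[.5,99.5])*1e3)
    for a in (-.04,-.03,.04,.05):
        q=k&(abs(ys-a)<.004); print('plate x ends',a,np.percentile(xs[q],[.5,99.5])*1e3)
E
python3 fit.py w2
```

```text
hist [(-3, 158), (-1, 3435), (1, 1537), (7, 545), (9, 3423), (11, 317), (13, 153), (15, 104), (17, 46), (19, 55), (21, 64), (23, 49), (25, 45), (27, 58), (29, 128), (31, 91), (33, 51), (35, 46), (37, 45), (39, 45), (41, 42), (43, 49), (45, 58), (47, 56), (49, 57), (51, 73), (53, 87), (55, 57), (57, 77), (59, 75), (61, 240), (63, 1401), (65, 75)]
az,tilt,off [1.01068995e+02 2.99432401e+01 5.70313016e-03] 0.0008317970967319646
plate 5137 x [-65.  -64.6   4.   83.1  84. ] y [-58.1 -57.6  28.8  51.6  52.2]
yokebase 4277 x [-62.8 -62.6   3.4  49.4  50. ] y [-44.4 -44.  -14.5  15.2  15.7]
tops 1721 x [-40.9 -40.8 -29.5  61.3  61.8] y [-44.4 -43.9 -14.2  15.5  15.6]
up ((-34.72307205200195, -14.422782897949219), (12.280223846435547, 59.96592330932617), 0.2410234659910202)
lo ((55.10228729248047, -14.266267776489258), (13.009929656982422, 59.891082763671875), 0.40173670649528503)
plate y ends -0.06 [-57.54852743  51.10585705]
plate y ends -0.03 [-57.80416035  51.72122996]
plate y ends 0.01 [-57.71266854  51.93076732]
plate y ends 0.03 [-57.62244454  51.52922618]
plate x ends -0.04 [-64.65179827 -62.58737543]
plate x ends -0.03 [-64.52957681 -63.45401365]
plate x ends 0.04 [-64.48501718  83.18360831]
plate x ends 0.05 [-64.72774892  83.15277382]
```

```bash
cat > stand.py <<'E'
from h import *
AZ=101.3; T=tilt(AZ); ax,ay,n=T[:,0],-T[:,1],-T[:,2]
_T=tilt(101.069,29.943); c0=np.array([.49,.29,.065])
O=c0+_T[:,0]*.0102-_T[:,1]*(-.01435)-_T[:,2]*.0057   # incline x=0, yoke y, z=0
H=O-ax*.051+n*.038   # hole line start (collar face seat)
E
python3 - <<'E'
from stand import *
print('O z',O, 'H',H,'ax',ax)
t=load('w2')
# reproject to check: hole at lower plate inner side x=39
for X in [-51,-39,39,51]:
    print(X,proj(t[2],O+ax*X/1e3+n*.038), 'crop',(proj(t[2],O+ax*X/1e3+n*.038)-[195,90])*3.6)
need([.4454,-.3167,.2],down(71.5))
E
```

```text
O z [0.50183989 0.30422133 0.06484797] H [0.50677133 0.27954191 0.12325693] ax [-0.16969434  0.84923721 -0.5       ]
-51 [265.11283618 219.90137341] crop [252.40621024 467.64494427]
-39 [264.91697795 207.72856236] crop [251.70112062 423.82282449]
39 [263.71590234 133.48444874] crop [247.37724842 156.54401546]
51 [263.54175983 122.7770471 ] crop [246.75033539 117.99736958]
t 1.5 p [0.4958 0.3119 0.2703] q [-0.68  0.63  0.06  1.69 -0.05  0.83 -0.41] F [0.3 0.4 0.4] op 88.0
d [-10.153  -2.721   1.164] a [-0.008 -0.007  4.82 ]
```

Emit:
servo_tool(deltas=[{"dx": -10.15,"dy": -2.72,"dz": 1.16,"ax": 0,"ay": 0,"az": 4.82,"hand": 88},{"dx": -10.15,"dy": -2.72,"dz": 1.16,"ax": 0,"ay": 0,"az": 4.82,"hand": 88},{"dx": -10.15,"dy": -2.72,"dz": 1.16,"ax": 0,"ay": 0,"az": 4.82,"hand": 88},{"dx": -10.15,"dy": -2.72,"dz": 1.16,"ax": 0,"ay": 0,"az": 4.82,"hand": 88},{"dx": -10.15,"dy": -2.72,"dz": 1.16,"ax": 0,"ay": 0,"az": 4.82,"hand": 88},{"dx": -10.15,"dy": -2.72,"dz": 1.16,"ax": 0,"ay": 0,"az": 4.82,"hand": 88},{"dx": -10.15,"dy": -2.72,"dz": 1.16,"ax": 0,"ay": 0,"az": 4.82,"hand": 88},{"dx": -10.15,"dy": -2.72,"dz": 1.16,"ax": 0,"ay": 0,"az": 4.82,"hand": 88},{"dx": -10.15,"dy": -2.72,"dz": 1.16,"ax": 0,"ay": 0,"az": 4.82,"hand": 88},{"dx": -10.15,"dy": -2.72,"dz": 1.16,"ax": 0,"ay": 0,"az": 4.82,"hand": 88}])

```text
clock: 2.75
tool_pos: [0.4461, -0.3098, 0.2016]
eef_rot: [0.812, 0.584, 0.001, 0.0]
contact_force: [1.1, 1.1, 0.0]
opening: 0.998
```

Emit:
servo_tool(deltas=[{"dx": 0,"dy": 0,"dz": 0,"ax": 0,"ay": 0,"az": 0,"hand": 88},{"dx": 0,"dy": 0,"dz": 0,"ax": 0,"ay": 0,"az": 0,"hand": 88}])

```text
clock: 3.0
tool_pos: [0.446, -0.3075, 0.2016]
eef_rot: [0.812, 0.584, 0.0, -0.001]
contact_force: [0.9, 0.3, -1.1]
opening: 0.998
```

Run:
```python
from h import *
need([.4454,-.3167,.2],down(71.5))
snap('wrist','w3')
p=load('w3')[0]; cv2.imwrite('pics/w3b.png',cv2.cvtColor(cv2.resize(p,(768,576)),cv2.COLOR_RGB2BGR))
```

```text
t 3.0 p [ 0.446  -0.3075  0.2016] q [ 0.49  0.67  0.05  1.89 -0.06  0.59  0.26] F [ 0.9  0.3 -1.1] op 88.0
d [-0.149  0.039  0.026] a [-0.004 -0.013 -0.017]
```

View pics/w3b.png

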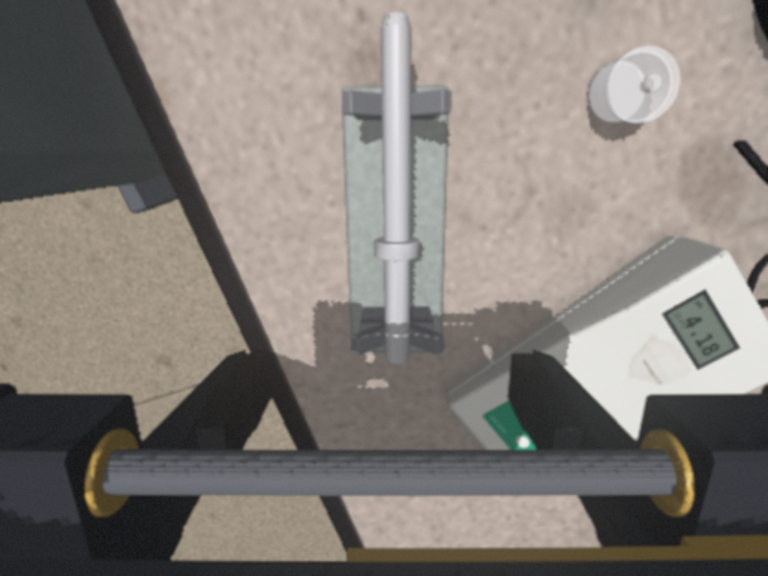

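Run:
```python
from h import *
t=load('w3'); X=cloud(t).reshape(-1,3)
k=(X[:,2]>.057)&(X[:,2]<.066)&(abs(X[:,0]-.46)<.06)&(X[:,1]>-.37)&(X[:,1]<-.16); P=X[k]
l=cv2.fitLine(P[:,:2].astype(np.float32),cv2.DIST_HUBER,0,.001,.001).ravel(); d=l[:2]*np.sign(l[1]); print('az',np.degrees(np.arctan2(d[1],d[0])),l)
pp=np.array([-d[1],d[0]]); s=(P[:,:2]-l[2:])@d; e=(P[:,:2]-l[2:])@pp
q=abs(e)<.006; print('ends',l[2:]+d*s[q].min(),l[2:]+d*s[q].max(),s[q].max()-s[q].min(),P[:,2].max())
k2=(X[:,2]>.0665)&(X[:,2]<.0715)&(abs((X[:,:2]-l[2:])@pp)<.006); s2=(X[k2][:,:2]-l[2:])@d
s2=s2[abs(s2-np.median(s2))<.02]; print('collar s',np.percentile(s2,[2,98]), len(s2),'nose s',s[q].max(),'tail',s[q].min())
o=l[2:]+d*(s[q].max()-.12); o2=l[2:]+d*np.percentile(s2,98); print(o,o2)
for u,v in [(396,13),(397,241),(397,260),(397,360)]: print(onplane(t[2],u/1.5,v/1.5,[0,0,1],.06))
```

```text
az 71.98368 [ 0.30928782  0.9509685   0.4673154  -0.2575485 ]
ends [ 0.43356799 -0.36131184] [ 0.49560011 -0.17058142] 0.20056439520116964 0.06599947336132284
collar s [-0.03834466 -0.02895229] 151 nose s 0.09145107790876494 tail -0.1091133172924047
[ 0.45848557 -0.28469764] [ 0.45836082 -0.28508122]
[ 0.49565781 -0.17106915  0.06      ]
[ 0.45858404 -0.28504548  0.06      ]
[ 0.45493251 -0.29611499  0.06      ]
[ 0.43398353 -0.35963782  0.06      ]
```

Run:
```python
from h import *
t=load('w3'); Y=cloud(t).reshape(-1,3)
T=cloud(load('top0')).reshape(-1,3)
G=np.array([.4483,-.3162]); d=np.array([np.cos(np.radians(72)),np.sin(np.radians(72))]); pp=np.array([d[1],-d[0]])
for X in (Y,T):
    a=(X[:,:2]-G)@d; b=(X[:,:2]-G)@pp
    for lo,hi in [(-.04,-.02),(-.02,0),(0,.02),(.02,.04)]:
        k=(a>lo)&(a<hi)&(b>.03)&(b<.13)&(X[:,2]>.015)&(X[:,2]<.1); 
        print(lo,k.sum(), b[k].min() if k.any() else None, X[k][:,2].max() if k.any() else None)
need([.4483,-.3162,.115],down(72),grasp=True); need([.4483,-.3162,.055],down(72),grasp=True)
```

```text
-0.04 355 0.11425604819010707 0.04751591702504343
-0.02 0 None None
0 0 None None
0.02 0 None None
-0.04 14 0.11308693451280524 0.05597871320685721
-0.02 0 None None
0 0 None None
0.02 1 0.03182413488124477 0.01593507803632943
t 3.05 p [ 0.4464 -0.3066  0.2017] q [ 0.49  0.67  0.05  1.89 -0.06  0.59  0.26] F [ 0.1  1.4 -0.2] op 88.1
d [-0.143  0.082  1.344] a [-0.004 -0.016 -0.084]
t 3.05 p [ 0.4464 -0.3066  0.2017] q [ 0.49  0.67  0.05  1.89 -0.06  0.59  0.26] F [ 0.1  1.4 -0.2] op 88.1
d [-0.145  0.082  2.344] a [-0.004 -0.016 -0.084]
```

Emit:
servo_tool(deltas=[{"dx": -0.14,"dy": 0.08,"dz": 0.7,"ax": 0,"ay": 0,"az": -0.08,"hand": 50},{"dx": -0.14,"dy": 0.08,"dz": 1.34,"ax": 0,"ay": 0,"az": -0.08,"hand": 50},{"dx": -0.14,"dy": 0.08,"dz": 1.34,"ax": 0,"ay": 0,"az": -0.08,"hand": 50},{"dx": -0.14,"dy": 0.08,"dz": 1.34,"ax": 0,"ay": 0,"az": -0.08,"hand": 50}])

```text
clock: 3.55
tool_pos: [0.4486, -0.3173, 0.1225]
eef_rot: [0.809, 0.587, 0.0, 0.0]
contact_force: [0.4, 0.1, 0.3]
opening: 0.582
```

Run:
```python
from h import *
need([.4483,-.3162,.055],down(72),grasp=True)
snap('wrist','w4')
```

```text
t 3.55 p [ 0.4486 -0.3173  0.1225] q [ 0.51  0.8   0.03  1.92 -0.06  0.42  0.28] F [0.4 0.1 0.3] op 51.3
d [ 0.016 -0.012  1.024] a [ 0.012 -0.003 -0.011]
```

View pics/w4.png

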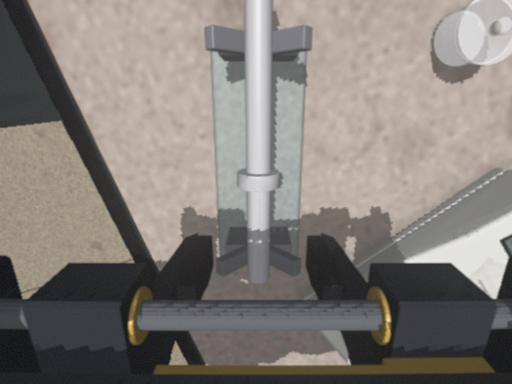

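Emit:
servo_tool(deltas=[{"dx": 0.01,"dy": -0.01,"dz": 0.5,"ax": 0,"ay": 0,"az": 0,"hand": 50},{"dx": 0.01,"dy": -0.01,"dz": 1.02,"ax": 0,"ay": 0,"az": 0,"hand": 50},{"dx": 0.01,"dy": -0.01,"dz": 1.02,"ax": 0,"ay": 0,"az": 0,"hand": 50},{"dx": 0.01,"dy": -0.01,"dz": 1.02,"ax": 0,"ay": 0,"az": 0,"hand": 10},{"dx": 0.01,"dy": -0.01,"dz": 1.02,"ax": 0,"ay": 0,"az": 0,"hand": 10},{"dx": 0.01,"dy": -0.01,"dz": 1.02,"ax": 0,"ay": 0,"az": 0,"hand": 10},{"dx": 0.01,"dy": -0.01,"dz": 1.02,"ax": 0,"ay": 0,"az": 0,"hand": 10},{"dx": 0.01,"dy": -0.01,"dz": 1.02,"ax": 0,"ay": 0,"az": 0,"hand": 10}], newtons=40)

```text
clock: 4.6
tool_pos: [0.4477, -0.3179, 0.0607]
eef_rot: [0.81, 0.586, 0.0, 0.001]
contact_force: [0.2, 0.0, 5.8]
opening: 0.159
```

Emit:
servo_tool(deltas=[{"dx": 0,"dy": 0,"dz": 0,"ax": 0,"ay": 0,"az": 0,"hand": 10},{"dx": 0,"dy": 0,"dz": -0.3,"ax": 0,"ay": 0,"az": 0,"hand": 10},{"dx": 0,"dy": 0,"dz": -0.5,"ax": 0,"ay": 0,"az": 0,"hand": 10},{"dx": 0,"dy": 0,"dz": -0.5,"ax": 0,"ay": 0,"az": 0,"hand": 10}])

```text
clock: 5.1
tool_pos: [0.4475, -0.3179, 0.0914]
eef_rot: [0.81, 0.586, 0.0, 0.001]
contact_force: [-0.0, -0.1, -0.7]
opening: 0.161
```

Run:
```python
from h import *
need([.4483,-.3162,.055],down(72),grasp=True)
snap('wrist','w5')
```

```text
t 5.1 p [ 0.4475 -0.3179  0.0914] q [ 0.52  0.86  0.03  1.93 -0.06  0.35  0.28] F [-0.  -0.1 -0.7] op 14.2
d [0.032 0.002 0.506] a [ 0.019  0.005 -0.033]
```

View pics/w5.png

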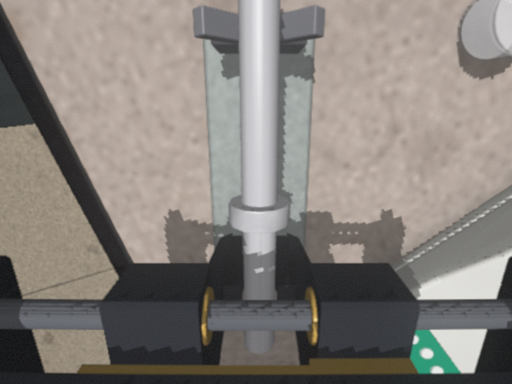

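Emit:
servo_tool(deltas=[{"dx": 0,"dy": 0,"dz": -1,"ax": 0,"ay": 0,"az": 0,"hand": 10},{"dx": 0,"dy": 0,"dz": -2,"ax": 0,"ay": 0,"az": 0,"hand": 10},{"dx": 0,"dy": 0,"dz": -2.8,"ax": 0,"ay": 0,"az": 0,"hand": 10},{"dx": 0,"dy": 0,"dz": -2.8,"ax": 0,"ay": 0,"az": 0,"hand": 10},{"dx": 0,"dy": 0,"dz": -2.8,"ax": 0,"ay": 0,"az": 0,"hand": 10}])

```text
clock: 5.78
tool_pos: [0.4463, -0.317, 0.2571]
eef_rot: [0.81, 0.586, -0.0, -0.001]
contact_force: [0.5, 1.4, -1.6]
opening: 0.158
```

```bash
cat > held.py <<'E'
from h import *
import sys
def held(tag,s):
    t=load(tag); X=cloud(t).reshape(-1,3)
    R0=R.from_quat(s['eef_rot']).as_matrix(); L=(X-s['tool_pos'])@R0*1e3
    k=(abs(L[:,1])<20)&(abs(L[:,2]-6)<25)&(L[:,0]>12)&(L[:,0]<200); P=L[k]
    # shaft: beyond collar; fit cylinder r=8
    from scipy.optimize import least_squares
    S=P[(P[:,0]>48)&(P[:,0]<140)]
    def f(p):
        y=p[0]+p[1]*S[:,0]; z=p[2]+p[3]*S[:,0]; return np.hypot(S[:,1]-y,S[:,2]-z)-8
    q=least_squares(f,[0,0,6,0],loss='soft_l1',f_scale=1).x
    hi=P[(P[:,2]<q[2]-9.5)&(P[:,0]<70)]
    print('axis y0,sy(deg),z0,sz(deg)',q[0],np.degrees(q[1]),q[2],np.degrees(q[3]),len(S),'x max',P[:,0].max(),'collar x',np.percentile(hi[:,0],[2,50,98]) if len(hi) else None)
    return q
if __name__=='__main__':
    s=r.get_state(); snap('wrist',sys.argv[1]); held(sys.argv[1],s)
E
python3 held.py w6
python3 - <<'E'
from stand import *
print(tilt(AZ))
need(H-ax*.033-ax*.17+np.array([0,0,.04]),tilt(AZ),grasp=True)
E
```

```text
axis y0,sy(deg),z0,sz(deg) -0.09844933566880519 0.0412471099711058 6.101212842830103 0.6645422445645894 6896 x max 113.86578327270118 collar x [25.14990846 30.47666173 34.90013872]
[[-0.16969434  0.98061466  0.09797307]
 [ 0.84923721  0.19594614 -0.49030733]
 [-0.5        -0.         -0.8660254 ]]
t 5.83 p [ 0.4461 -0.3168  0.2565] q [ 0.49  0.6   0.06  1.82 -0.05  0.74  0.27] F [-0.4  0.6 -1.7] op 13.9
d [ 7.252 -0.724 -0.215] a [-1.316 -4.906 -4.793]
```

View pics/w6.png

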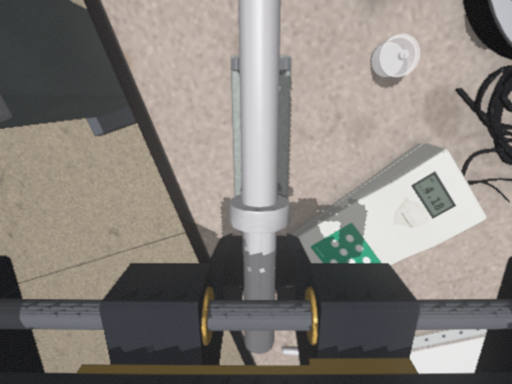

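```bash
cat >> stand.py <<'E'
OT=np.array([.035,-.0001,.0065]); SZ=0.0116
def goal(x,dy=0,dz=0,ot=None,sz=None,up=0):
    """TCP pose with spindle origin at x (m) along hole line from seat (neg = uphill)"""
    ot=OT if ot is None else ot; sz=SZ if sz is None else sz
    Rt=T@R.from_rotvec([0,sz,0]).as_matrix()
    return need(H+ax*x+ay*dy+n*dz+np.array([0,0,up])-Rt@ot,Rt)
E
python3 - <<'E'
from stand import *
goal(-.17,up=.03)
X=cloud(load('top0')).reshape(-1,3); k=(X[:,0]>.4)&(X[:,0]<.65)&(X[:,1]>-.1)&(X[:,1]<.2)&(X[:,2]>.05); print(X[k].min(0),X[k].max(0))
E
```

```text
t 5.83 p [ 0.4461 -0.3168  0.2565] q [ 0.49  0.6   0.06  1.82 -0.05  0.74  0.27] F [-0.4  0.6 -1.7] op 13.9
d [ 7.227 -0.708 -0.067] a [-1.287 -4.797 -4.798]
[ 0.40211105 -0.09356833  0.05004619] [0.64998844 0.09832628 0.12581103]
```

Emit:
servo_tool(deltas=[{"dx": 1,"dy": -0.1,"dz": -0.3,"ax": 0,"ay": 0,"az": -0.5,"hand": 10},{"dx": 2,"dy": -0.2,"dz": -0.5,"ax": -0.2,"ay": -0.7,"az": -1.2,"hand": 10},{"dx": 3,"dy": -0.3,"dz": -0.5,"ax": -0.4,"ay": -1.5,"az": -2,"hand": 10},{"dx": 4,"dy": -0.4,"dz": -0.4,"ax": -0.6,"ay": -2.4,"az": -2.8,"hand": 10},{"dx": 5,"dy": -0.5,"dz": -0.3,"ax": -0.9,"ay": -3.2,"az": -3.5,"hand": 10},{"dx": 6,"dy": -0.6,"dz": -0.2,"ax": -1.1,"ay": -4,"az": -4.2,"hand": 10},{"dx": 6.8,"dy": -0.7,"dz": -0.1,"ax": -1.29,"ay": -4.8,"az": -4.8,"hand": 10},{"dx": 7.23,"dy": -0.71,"dz": -0.07,"ax": -1.29,"ay": -4.8,"az": -4.8,"hand": 10},{"dx": 7.23,"dy": -0.71,"dz": -0.07,"ax": -1.29,"ay": -4.8,"az": -4.8,"hand": 10},{"dx": 7.23,"dy": -0.71,"dz": -0.07,"ax": -1.29,"ay": -4.8,"az": -4.8,"hand": 10}])

```text
clock: 7.08
tool_pos: [0.5412, 0.1056, 0.2617]
eef_rot: [0.614, 0.747, -0.162, 0.197]
contact_force: [0.1, -0.6, -0.5]
opening: 0.16
```

```bash
python3 held.py w7
python3 - <<'E'
from stand import *
goal(-.17,up=.03)
goal(-.145)
p=load('w7')[0]; cv2.imwrite('pics/w7b.png',cv2.cvtColor(cv2.resize(p,(768,576)),cv2.COLOR_RGB2BGR))
E
sed -i 's/(abs(Y\[:,0\]-.49)<.1)/(abs(Y[:,0]-.49)<.1)/' fit.py; python3 fit.py w7 | grep -v hist
```

```text
axis y0,sy(deg),z0,sz(deg) -0.3927963161477571 -0.051541386296975175 6.467324768995282 0.5675272491278408 6948 x max 113.94024436001256 collar x [25.51407282 30.84950685 35.23392963]
t 7.12 p [0.5413 0.1052 0.2621] q [-0.72  0.69  0.32  1.79  0.39  0.86 -0.55] F [ 0.9 -0.7 -0.7] op 14.1
d [ 0.054  0.006 -0.011] a [-0.009  0.044 -0.031]
t 7.12 p [0.5413 0.1052 0.2621] q [-0.72  0.69  0.32  1.79  0.39  0.86 -0.55] F [ 0.9 -0.7 -0.7] op 14.1
d [0.718 0.004 0.427] a [-0.009  0.044 -0.031]
az,tilt,off [ 1.0e+02  3.0e+01 -4.9e-02] nan
  ret = _var(a, axis=axis, dtype=dtype, out=out, ddof=ddof,
  arrmean = um.true_divide(arrmean, div, out=arrmean,
  ret = ret.dtype.type(ret / rcount)
Traceback (most recent call last):
  File "fit.py", line 32, in <module>
    print(nm,k.sum(),'x',np.round(np.percentile(xs[k],[0,.5,50,99.5,100])*1e3,1),'y',np.round(np.percentile(ys[k],[0,.5,50,99.5,100])*1e3,1))
                                  ~~~~~~~~~~~~~^^^^^^^^^^^^^^^^^^^^^^^^^^
IndexError: index -1 is out of bounds for axis 0 with size 0
```

View pics/w7b.png

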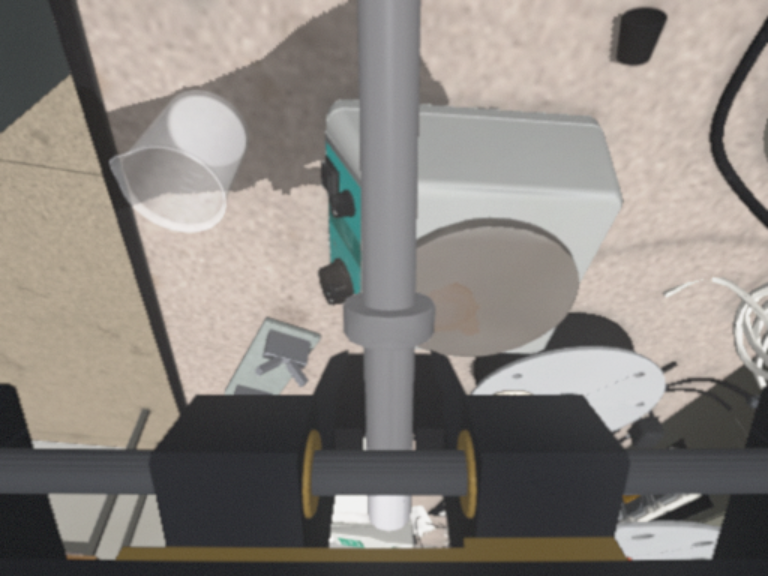

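```bash
sed -i 's/^OT=.*/OT=np.array([.035,-.0003,.00665]); SZ=0.0107/' stand.py
python3 - <<'E'
from stand import *
goal(-.135)
E
```

```text
t 7.12 p [0.5413 0.1052 0.2621] q [-0.72  0.69  0.32  1.79  0.39  0.86 -0.55] F [ 0.9 -0.7 -0.7] op 14.1
d [0.884 0.007 0.425] a [-0.009  0.036 -0.031]
```

Emit:
servo_tool(deltas=[{"dx": 0.2,"dy": 0,"dz": 0.3,"ax": 0,"ay": 0.03,"az": -0.03,"hand": 10},{"dx": 0.5,"dy": 0,"dz": 0.42,"ax": 0,"ay": 0.03,"az": -0.03,"hand": 10},{"dx": 0.88,"dy": 0,"dz": 0.42,"ax": 0,"ay": 0.03,"az": -0.03,"hand": 10},{"dx": 0.88,"dy": 0,"dz": 0.42,"ax": 0,"ay": 0.03,"az": -0.03,"hand": 10},{"dx": 0.88,"dy": 0,"dz": 0.42,"ax": 0,"ay": 0.03,"az": -0.03,"hand": 10},{"dx": 0.88,"dy": 0,"dz": 0.42,"ax": 0,"ay": 0.03,"az": -0.03,"hand": 10}])

```text
clock: 7.88
tool_pos: [0.5359, 0.1401, 0.2151]
eef_rot: [0.613, 0.748, -0.16, 0.197]
contact_force: [0.6, -0.2, -0.1]
opening: 0.163
```

Run:
```python
from stand import *
goal(-.135);goal(-.105)
for n_ in ('top','side'): snap(n_,n_+'8')
crop('top8',110,165,110,80,7,'t8'); crop('side8',205,110,90,70,8,'s8')
s=r.get_state();R0=R.from_quat(s['eef_rot']).as_matrix()
d=R0@np.array([np.cos(SZ),0,np.sin(SZ)]); o=s['tool_pos']+R0@OT
for x in (0,.06,.12): 
    P=o+d*x; print(x,P,'top',(proj(load('top8')[2],P)-[110,165])*7,'side',(proj(load('side8')[2],P)-[205,110])*8)
```

```text
t 7.88 p [0.5359 0.1401 0.2151] q [-0.77  0.77  0.31  1.8   0.38  0.8  -0.62] F [ 0.6 -0.2 -0.1] op 14.4
d [-0.014 -0.016  0.034] a [ 0.026 -0.007  0.006]
t 7.88 p [0.5359 0.1401 0.2151] q [-0.77  0.77  0.31  1.8   0.38  0.8  -0.62] F [ 0.6 -0.2 -0.1] op 14.4
d [ 0.486 -0.016  0.039] a [ 0.026 -0.007  0.006]
0 [0.53021145 0.16691617 0.19197659] top [430.33681    236.08452501] side [303.38127705 202.7418112 ]
0.06 [0.51998227 0.21789477 0.1620342 ] top [345.63947561 265.68585519] side [292.05017696 218.35013631]
0.12 [0.50975309 0.26887336 0.1320918 ] top [264.32264867 294.1425739 ] side [281.44815546 232.95557995]
```

View pics/t8.png

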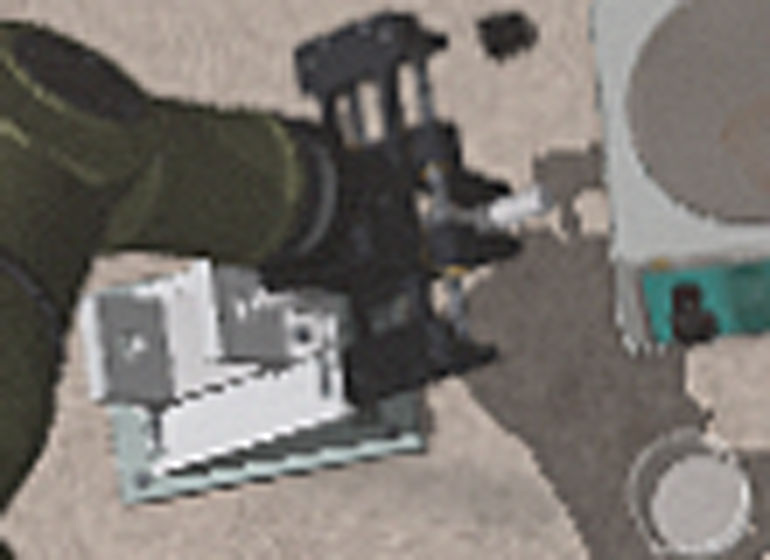

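View pics/s8.png

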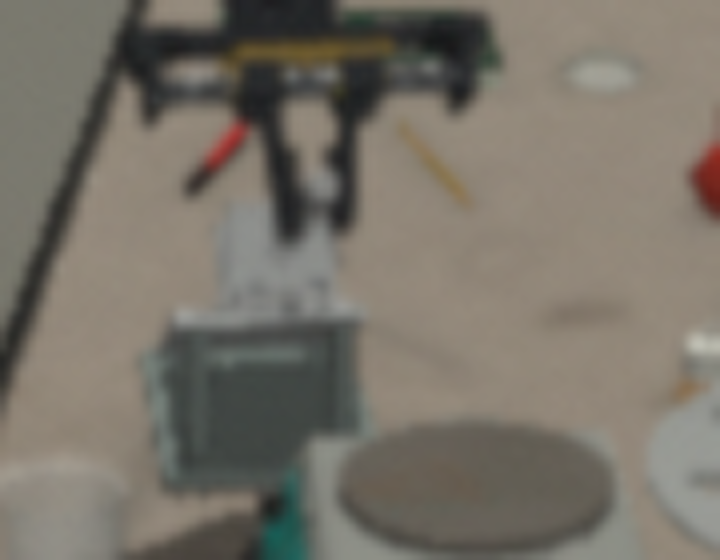

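```bash
python3 held.py w8;python3 - <<'E'
from stand import *
p=load('w8')[0]; cv2.imwrite('pics/w8b.png',cv2.cvtColor(cv2.resize(p,(768,576)),cv2.COLOR_RGB2BGR))
E
```

```text
axis y0,sy(deg),z0,sz(deg) -0.385454143222289 -0.12073148698589659 6.410525395838844 0.6115581229942177 6947 x max 113.9019662034723 collar x [25.48001119 30.83159273 35.23639039]
```

View pics/w8b.png

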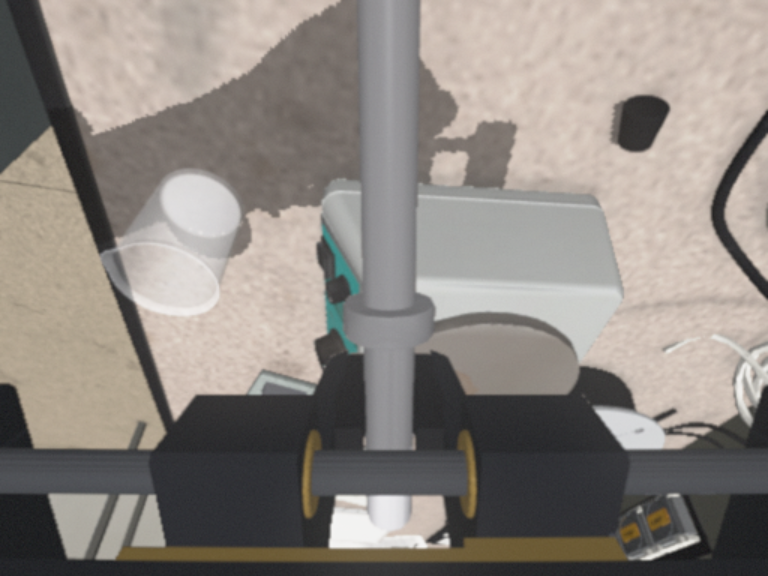

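```bash
sed -i 's/^OT=.*/OT=np.array([.0352,-.0004,.0067]); SZ=0.0107/' stand.py
python3 - <<'E'
from stand import *
goal(-.115)
E
```

```text
t 8.03 p [0.5358 0.1403 0.2148] q [-0.77  0.77  0.31  1.8   0.38  0.8  -0.62] F [ 0.1 -0.2 -1.2] op 14.0
d [ 0.311 -0.013  0.035] a [ 0.025 -0.011  0.009]
```

Emit:
servo_tool(deltas=[{"dx": 0.05,"dy": -0.013,"dz": 0.035,"ax": 0.02,"ay": -0.01,"az": 0.01,"hand": 10},{"dx": 0.12,"dy": -0.013,"dz": 0.035,"ax": 0.02,"ay": -0.01,"az": 0.01,"hand": 10},{"dx": 0.19,"dy": -0.013,"dz": 0.035,"ax": 0.02,"ay": -0.01,"az": 0.01,"hand": 10},{"dx": 0.25,"dy": -0.013,"dz": 0.035,"ax": 0.02,"ay": -0.01,"az": 0.01,"hand": 10},{"dx": 0.31,"dy": -0.013,"dz": 0.035,"ax": 0.02,"ay": -0.01,"az": 0.01,"hand": 10},{"dx": 0.31,"dy": -0.013,"dz": 0.035,"ax": 0.02,"ay": -0.01,"az": 0.01,"hand": 10}])

```text
clock: 8.78
tool_pos: [0.5317, 0.1559, 0.2033]
eef_rot: [0.613, 0.749, -0.161, 0.196]
contact_force: [-0.7, -0.5, -1.4]
opening: 0.16
```

Run:
```python
from stand import *
s=r.get_state(); print('F tool-incline',np.round([s['contact_force']@ax,s['contact_force']@ay,s['contact_force']@n],1))
goal(-.115);goal(-.085)
```

```text
F tool-incline [ 0.4  0.8 -1.4]
t 8.78 p [0.5317 0.1559 0.2033] q [-0.79  0.79  0.31  1.79  0.37  0.8  -0.64] F [-0.7 -0.5 -1.4] op 14.1
d [-0.017  0.003 -0.002] a [ 0.004 -0.003  0.014]
t 8.78 p [0.5317 0.1559 0.2033] q [-0.79  0.79  0.31  1.79  0.37  0.8  -0.64] F [-0.7 -0.5 -1.4] op 14.1
d [0.483 0.003 0.004] a [ 0.004 -0.003  0.014]
```

Emit:
servo_tool(deltas=[{"dx": 0.07,"dy": 0,"dz": 0,"ax": 0,"ay": 0,"az": 0.01,"hand": 10},{"dx": 0.14,"dy": 0,"dz": 0,"ax": 0,"ay": 0,"az": 0.01,"hand": 10},{"dx": 0.21,"dy": 0,"dz": 0,"ax": 0,"ay": 0,"az": 0.01,"hand": 10},{"dx": 0.21,"dy": 0,"dz": 0,"ax": 0,"ay": 0,"az": 0.01,"hand": 10}])

```text
clock: 9.28
tool_pos: [0.5295, 0.1668, 0.197]
eef_rot: [0.613, 0.748, -0.161, 0.196]
contact_force: [-0.3, -1.3, -0.4]
opening: 0.161
```

Run:
```python
from stand import *
s=r.get_state(); print('F tool-incline',np.round([s['contact_force']@ax,s['contact_force']@ay,s['contact_force']@n],1))
goal(-.10);goal(-.04)
```

```text
F tool-incline [-0.8  0.5 -1. ]
t 9.28 p [0.5295 0.1668 0.197 ] q [-0.81  0.81  0.3   1.78  0.36  0.8  -0.66] F [-0.3 -1.3 -0.4] op 14.2
d [0.02  0.003 0.001] a [ 0.004 -0.004  0.006]
t 9.28 p [0.5295 0.1668 0.197 ] q [-0.81  0.81  0.3   1.78  0.36  0.8  -0.66] F [-0.3 -1.3 -0.4] op 14.2
d [1.02  0.004 0.012] a [ 0.004 -0.004  0.006]
```

Emit:
servo_tool(deltas=[{"dx": 0.12,"dy": 0,"dz": 0,"ax": 0,"ay": 0,"az": 0,"hand": 10},{"dx": 0.24,"dy": 0,"dz": 0,"ax": 0,"ay": 0,"az": 0,"hand": 10},{"dx": 0.36,"dy": 0,"dz": 0,"ax": 0,"ay": 0,"az": 0,"hand": 10},{"dx": 0.48,"dy": 0,"dz": 0.01,"ax": 0,"ay": 0,"az": 0,"hand": 10},{"dx": 0.6,"dy": 0,"dz": 0.01,"ax": 0,"ay": 0,"az": 0,"hand": 10},{"dx": 0.72,"dy": 0,"dz": 0.01,"ax": 0,"ay": 0,"az": 0,"hand": 10},{"dx": 0.84,"dy": 0,"dz": 0.01,"ax": 0,"ay": 0,"az": 0,"hand": 10},{"dx": 0.95,"dy": 0,"dz": 0.01,"ax": 0,"ay": 0,"az": 0,"hand": 10},{"dx": 0.95,"dy": 0,"dz": 0.01,"ax": 0,"ay": 0,"az": 0,"hand": 10}])

```text
clock: 10.4
tool_pos: [0.5198, 0.2154, 0.1684]
eef_rot: [0.613, 0.748, -0.161, 0.196]
contact_force: [-0.7, -0.2, -0.3]
opening: 0.162
```

```bash
python3 - <<'E'
from stand import *
s=r.get_state(); print('F tool-incline',np.round([s['contact_force']@ax,s['contact_force']@ay,s['contact_force']@n],1))
goal(-.04);goal(-.02)
E
python3 held.py w9
```

```text
F tool-incline [ 0.1  0.7 -0.3]
t 10.4 p [0.5198 0.2154 0.1684] q [-0.87  0.87  0.29  1.74  0.33  0.82 -0.71] F [-0.7 -0.2 -0.3] op 14.3
d [0.067 0.004 0.002] a [ 0.004 -0.004  0.008]
t 10.4 p [0.5198 0.2154 0.1684] q [-0.87  0.87  0.29  1.74  0.33  0.82 -0.71] F [-0.7 -0.2 -0.3] op 14.3
d [0.4   0.004 0.006] a [ 0.004 -0.004  0.008]
axis y0,sy(deg),z0,sz(deg) 1.204565737791477 -0.9805210494436258 -4.53150064216876 -2.688212979709634 10375 x max 113.86905508890983 collar x None
```

View pics/w9.png

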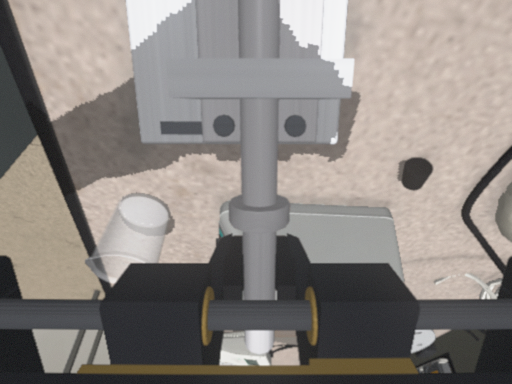

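Run:
```python
from stand import *
t=load('w9'); X=cloud(t)
def inc(P): return np.round(np.array([(P-O)@ax,(P-O)@ay,(P-O)@n])*1e3,1)
for u,v in [(190,75),(330,75),(190,65),(330,92),(260,20),(260,75),(260,150),(260,210),(215,20),(150,60),(335,40),(180,128),(225,100)]: print((u,v),inc(X[v,u]))
s=r.get_state(); R0=R.from_quat(s['eef_rot']).as_matrix(); o=s['tool_pos']+R0@OT; print('tool origin in inc',inc(o),'nose',inc(o+R0@np.array([.12,0,.0013])))
print(np.round(np.array(t[2]['pose']),3), s['tool_pos'])
```

```text
(190, 75) [-44.1  23.2  61. ]
(330, 75) [-44.2 -22.3  63.7]
(190, 65) [-41.4  22.3  64.3]
(330, 92) [-49.4 -22.7  63.4]
(260, 20) [-24.4   0.1  45.9]
(260, 75) [-44.2   0.1  63.1]
(260, 150) [-71.2   0.   45.7]
(260, 210) [-95.4  -0.   50.1]
(215, 20) [-15.6  21.2   8.4]
(150, 60) [-32.1  56.4   0.5]
(335, 40) [-22.6 -37.8   0.2]
(180, 128) [-66.3  43.6   0.2]
(225, 100) [-51.8  17.5   9.3]
tool origin in inc [-95.7   0.2  38. ] nose [24.3  0.2 38. ]
[[ 0.98  -0.134 -0.145  0.494]
 [ 0.197  0.665  0.72   0.341]
 [-0.001 -0.735  0.678  0.235]
 [ 0.     0.     0.     1.   ]] [0.51995077 0.21481294 0.16871422]
```

Emit:
servo_tool(deltas=[{"dx": 0.08,"dy": 0,"dz": 0,"ax": 0,"ay": 0,"az": 0,"hand": 10},{"dx": 0.16,"dy": 0,"dz": 0,"ax": 0,"ay": 0,"az": 0,"hand": 10},{"dx": 0.24,"dy": 0,"dz": 0,"ax": 0,"ay": 0,"az": 0,"hand": 10},{"dx": 0.32,"dy": 0,"dz": 0,"ax": 0,"ay": 0,"az": 0,"hand": 10},{"dx": 0.4,"dy": 0,"dz": 0,"ax": 0,"ay": 0,"az": 0,"hand": 10},{"dx": 0.4,"dy": 0,"dz": 0,"ax": 0,"ay": 0,"az": 0,"hand": 10}])

```text
clock: 11.2
tool_pos: [0.5157, 0.2357, 0.1567]
eef_rot: [0.613, 0.748, -0.161, 0.196]
contact_force: [-0.5, -0.3, -1.3]
opening: 0.16
```

```bash
cat > st.py <<'E'
from stand import *
s=r.get_state(); print('F inc',np.round([s['contact_force']@ax,s['contact_force']@ay,s['contact_force']@n],1),'M',np.round(s['moment'],2))
goal(-.01);goal(0)
E
python3 st.py
```

```text
F inc [ 0.5  0.6 -1.2] M [ 0.43  0.19 -0.  ]
t 11.2 p [0.5157 0.2357 0.1567] q [-0.89  0.89  0.28  1.71  0.32  0.83 -0.73] F [-0.5 -0.3 -1.3] op 14.1
d [0.169 0.004 0.007] a [ 0.004 -0.003  0.006]
t 11.2 p [0.5157 0.2357 0.1567] q [-0.89  0.89  0.28  1.71  0.32  0.83 -0.73] F [-0.5 -0.3 -1.3] op 14.1
d [0.336 0.004 0.009] a [ 0.004 -0.003  0.006]
```

Emit:
servo_tool(deltas=[{"dx": 0.06,"dy": 0,"dz": 0,"ax": 0,"ay": 0,"az": 0,"hand": 10},{"dx": 0.12,"dy": 0,"dz": 0,"ax": 0,"ay": 0,"az": 0,"hand": 10},{"dx": 0.18,"dy": 0,"dz": 0,"ax": 0,"ay": 0,"az": 0,"hand": 10},{"dx": 0.23,"dy": 0,"dz": 0,"ax": 0,"ay": 0,"az": 0,"hand": 10},{"dx": 0.27,"dy": 0,"dz": 0,"ax": 0,"ay": 0,"az": 0,"hand": 10},{"dx": 0.3,"dy": 0,"dz": 0.01,"ax": 0,"ay": 0,"az": 0,"hand": 10},{"dx": 0.3,"dy": 0,"dz": 0.01,"ax": 0,"ay": 0,"az": 0,"hand": 10}])

```text
clock: 12.08
tool_pos: [0.5128, 0.2503, 0.1476]
eef_rot: [0.613, 0.748, -0.161, 0.196]
contact_force: [-0.6, -0.3, -1.3]
opening: 0.161
```

```bash
python3 st.py
```

```text
F inc [ 0.5  0.6 -1.3] M [0.47 0.14 0.01]
t 12.07 p [0.5128 0.2503 0.1476] q [-0.91  0.91  0.28  1.69  0.31  0.84 -0.75] F [-0.6 -0.3 -1.3] op 14.2
d [-0.122  0.003 -0.004] a [ 0.002 -0.001  0.   ]
t 12.07 p [0.5128 0.2503 0.1476] q [-0.91  0.91  0.28  1.69  0.31  0.84 -0.75] F [-0.6 -0.3 -1.3] op 14.2
d [ 0.045  0.003 -0.003] a [ 0.002 -0.001  0.   ]
```

Emit:
servo_tool(deltas=[{"dx": 0.015,"dy": 0,"dz": 0,"ax": 0,"ay": 0,"az": 0,"hand": 10},{"dx": 0.03,"dy": 0,"dz": 0,"ax": 0,"ay": 0,"az": 0,"hand": 10},{"dx": 0.04,"dy": 0,"dz": 0,"ax": 0,"ay": 0,"az": 0,"hand": 10},{"dx": 0.05,"dy": 0,"dz": 0,"ax": 0,"ay": 0,"az": 0,"hand": 10},{"dx": 0.05,"dy": 0,"dz": 0,"ax": 0,"ay": 0,"az": 0,"hand": 10}])

```text
clock: 12.7
tool_pos: [0.5124, 0.2529, 0.1462]
eef_rot: [0.613, 0.748, -0.161, 0.196]
contact_force: [0.8, -0.1, -0.0]
opening: 0.162
```

```bash
python3 st.py
```

```text
F inc [-0.2 -0.8 -0.2] M [ 0.41  0.13 -0.  ]
t 12.7 p [0.5124 0.2529 0.1462] q [-0.91  0.92  0.27  1.69  0.3   0.84 -0.75] F [ 0.8 -0.1 -0. ] op 14.3
d [-0.17   0.002 -0.003] a [ 0.003 -0.001 -0.001]
t 12.7 p [0.5124 0.2529 0.1462] q [-0.91  0.92  0.27  1.69  0.3   0.84 -0.75] F [ 0.8 -0.1 -0. ] op 14.3
d [-0.003  0.002 -0.001] a [ 0.003 -0.001 -0.001]
```

Emit:
servo_tool(deltas=[{"dx": 0.01,"dy": 0,"dz": 0,"ax": 0,"ay": 0,"az": 0,"hand": 10},{"dx": 0.02,"dy": 0,"dz": 0,"ax": 0,"ay": 0,"az": 0,"hand": 10},{"dx": 0.02,"dy": 0,"dz": 0,"ax": 0,"ay": 0,"az": 0,"hand": 10}])

```text
clock: 13.08
tool_pos: [0.5124, 0.2529, 0.1461]
eef_rot: [0.614, 0.748, -0.161, 0.197]
contact_force: [-0.3, -2.5, 1.9]
opening: 0.161
```

```bash
python3 st.py
```

```text
F inc [-3.   0.8  0.5] M [-0.3   0.07 -0.05]
t 13.07 p [0.5124 0.2529 0.1461] q [-0.91  0.92  0.28  1.69  0.3   0.84 -0.75] F [-0.3 -2.5  1.9] op 14.2
d [-0.171  0.002 -0.005] a [-0.002  0.015 -0.009]
t 13.07 p [0.5124 0.2529 0.1461] q [-0.91  0.92  0.28  1.69  0.3   0.84 -0.75] F [-0.3 -2.5  1.9] op 14.2
d [-0.004  0.002 -0.003] a [-0.002  0.015 -0.009]
```

Contact is right where expected. Press a bit more, then look.

Emit:
servo_tool(deltas=[{"dx": 0.01,"dy": 0,"dz": 0,"ax": 0,"ay": 0,"az": 0,"hand": 10},{"dx": 0.02,"dy": 0,"dz": 0,"ax": 0,"ay": 0,"az": 0,"hand": 10},{"dx": 0.02,"dy": 0,"dz": 0,"ax": 0,"ay": 0,"az": 0,"hand": 10}])

```text
clock: 13.45
tool_pos: [0.5124, 0.2528, 0.1459]
eef_rot: [0.614, 0.747, -0.162, 0.197]
contact_force: [0.1, -4.4, 4.6]
opening: 0.159
```

```bash
python3 st.py
python3 - <<'E'
from stand import *
snap('wrist','w10'); t=load('w10'); X=cloud(t).reshape(-1,3)-O
I=np.column_stack([X@ax,X@ay,X@n])*1e3
k=(abs(I[:,1])<6)&(abs(I[:,2]-38)<16)&(I[:,2]>49.5)&(I[:,0]>-80)&(I[:,0]<-40); print('collar x',k.sum(),np.percentile(I[k][:,0],[1,50,99]))
k=(abs(I[:,1])<29)&(abs(I[:,2]-63)<2); q=I[k&(I[:,0]<0)]; print('bearing top x',np.percentile(q[:,0],[1,99]))
cv2.imwrite('pics/w10b.png',cv2.cvtColor(cv2.resize(t[0],(768,576)),cv2.COLOR_RGB2BGR))
E
```

```text
F inc [-6.   0.7  1.8] M [-1.06 -0.04 -0.03]
t 13.45 p [0.5124 0.2528 0.1459] q [-0.91  0.92  0.28  1.69  0.3   0.84 -0.75] F [ 0.1 -4.4  4.6] op 14.0
d [-0.172  0.003 -0.007] a [-0.008  0.032 -0.017]
t 13.45 p [0.5124 0.2528 0.1459] q [-0.91  0.92  0.28  1.69  0.3   0.84 -0.75] F [ 0.1 -4.4  4.6] op 14.0
d [-0.005  0.002 -0.006] a [-0.008  0.032 -0.017]
collar x 294 [-60.8466382  -58.4476782  -55.86080374]
bearing top x [-83.73483257 -38.87600405]
```

View pics/w10b.png

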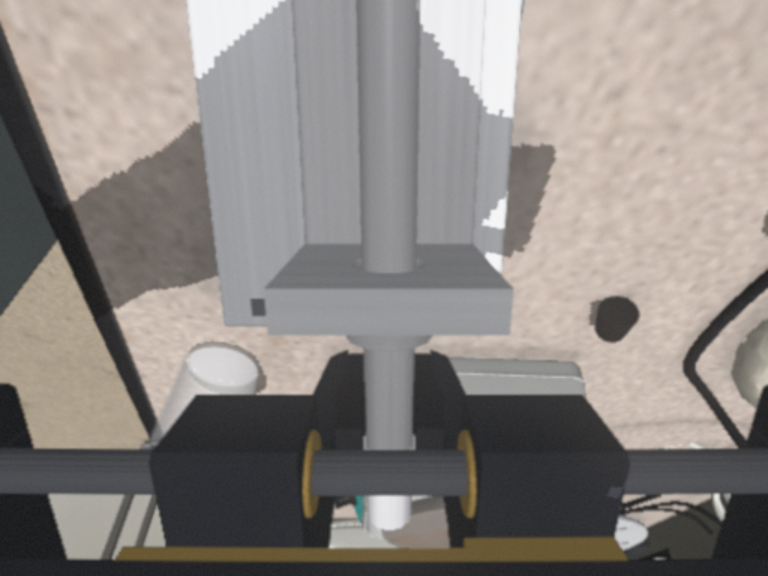

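Emit:
servo_tool(deltas=[{"dx": 0,"dy": 0,"dz": 0,"ax": 0,"ay": 0,"az": 0,"hand": 20},{"dx": 0,"dy": 0,"dz": 0,"ax": 0,"ay": 0,"az": 0,"hand": 30},{"dx": 0,"dy": 0,"dz": 0,"ax": 0,"ay": 0,"az": 0,"hand": 45},{"dx": 0,"dy": 0,"dz": 0,"ax": 0,"ay": 0,"az": 0,"hand": 45},{"dx": 0,"dy": 0,"dz": 0,"ax": 0,"ay": 0,"az": 0,"hand": 45}])

```text
clock: 14.12
tool_pos: [0.512, 0.2551, 0.1449]
eef_rot: [0.613, 0.748, -0.161, 0.196]
contact_force: [0.2, -0.4, -0.4]
opening: 0.513
```

```bash
cat > chk.py <<'E'
from stand import *
import sys
tag=sys.argv[1]; snap('wrist',tag); t=load(tag); X=cloud(t).reshape(-1,3)-O
I=np.column_stack([X@ax,X@ay,X@n])*1e3
k=(abs(I[:,1])<6)&(I[:,2]<56)&(I[:,2]>49.5)&(I[:,0]>-80)&(I[:,0]<-40); print('collar x',k.sum(),np.percentile(I[k][:,0],[1,50,99]) if k.any() else 0)
k=(abs(I[:,1])<9)&(I[:,2]<48)&(I[:,2]>35)&(I[:,0]<-70)&(I[:,0]>-150); print('tail x min',np.percentile(I[k][:,0],[1,99]) if k.any() else 0)
cv2.imwrite(f'pics/{tag}b.png',cv2.cvtColor(cv2.resize(t[0],(768,576)),cv2.COLOR_RGB2BGR))
E
python3 st.py; python3 chk.py w11
```

```text
F inc [-0.2 -0.1 -0.5] M [ 0.4   0.17 -0.03]
t 14.12 p [0.512  0.2551 0.1449] q [-0.91  0.92  0.27  1.69  0.3   0.84 -0.75] F [ 0.2 -0.4 -0.4] op 45.2
d [-0.213  0.002 -0.003] a [ 0.004 -0.005 -0.   ]
t 14.12 p [0.512  0.2551 0.1449] q [-0.91  0.92  0.27  1.69  0.3   0.84 -0.75] F [ 0.2 -0.4 -0.4] op 45.2
d [-0.047  0.002 -0.001] a [ 0.004 -0.005 -0.   ]
collar x 171 [-60.95834142 -58.7249152  -56.72663149]
tail x min [-129.91219222  -70.32944275]
```

View pics/w11b.png

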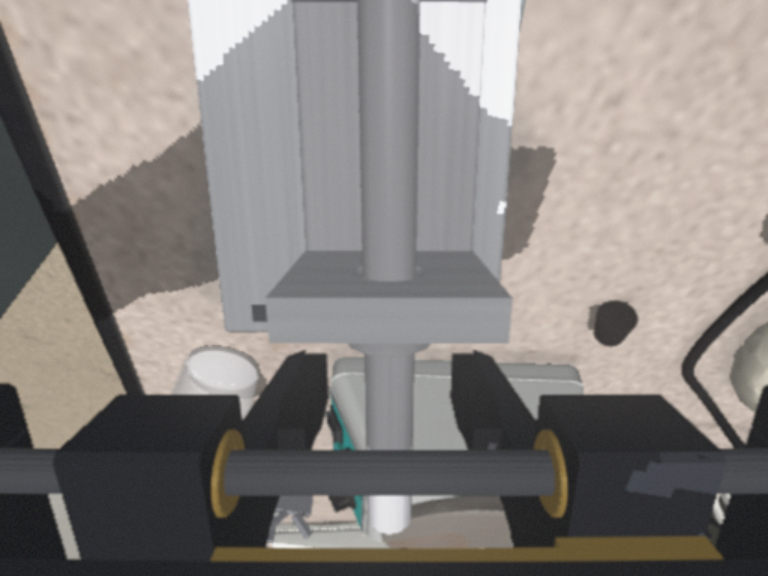

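Released and still seated. Retreat along −tool z.

Emit:
servo_tool(deltas=[{"dx": 0,"dy": 0,"dz": -0.3,"ax": 0,"ay": 0,"az": 0,"hand": 45},{"dx": 0,"dy": 0,"dz": -0.7,"ax": 0,"ay": 0,"az": 0,"hand": 45},{"dx": 0,"dy": 0,"dz": -1.2,"ax": 0,"ay": 0,"az": 0,"hand": 45},{"dx": 0,"dy": 0,"dz": -1.8,"ax": 0,"ay": 0,"az": 0,"hand": 45},{"dx": 0,"dy": 0,"dz": -2,"ax": 0,"ay": 0,"az": 0,"hand": 45},{"dx": 0,"dy": 0,"dz": -2,"ax": 0,"ay": 0,"az": 0,"hand": 45},{"dx": 0,"dy": 0,"dz": -2,"ax": 0,"ay": 0,"az": 0,"hand": 45}])

```text
clock: 15.05
tool_pos: [0.5001, 0.3113, 0.2485]
eef_rot: [0.613, 0.748, -0.162, 0.196]
contact_force: [0.4, 0.6, 0.4]
opening: 0.511
```

```bash
python3 st.py; python3 chk.py w12
python3 - <<'E'
from h import *
snap('top','top12')
crop('top12',110,150,280,110,2.8,'t12')
E
```

```text
F inc [ 0.2 -0.5  0.6] M [ 0.44  0.17 -0.06]
t 15.05 p [0.5001 0.3113 0.2485] q [-0.98  0.81  0.27  1.53  0.26  1.12 -0.72] F [0.4 0.6 0.4] op 45.0
d [-0.197  0.017  1.971] a [-0.019  0.017 -0.002]
t 15.05 p [0.5001 0.3113 0.2485] q [-0.98  0.81  0.27  1.53  0.26  1.12 -0.72] F [0.4 0.6 0.4] op 45.0
d [-0.03   0.017  1.973] a [-0.019  0.017 -0.002]
collar x 92 [-60.73710922 -57.30468677 -54.02728716]
tail x min [-130.02319724  -70.55940275]
```

View pics/w12b.png

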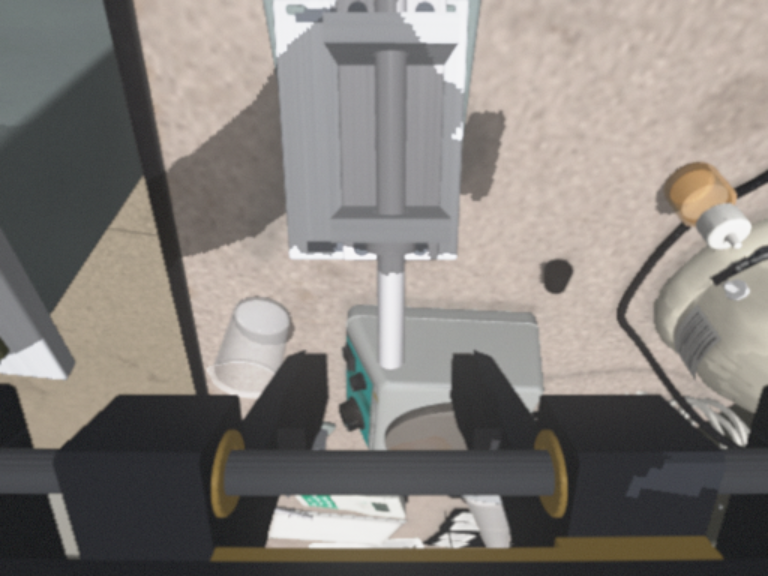

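View pics/t12.png

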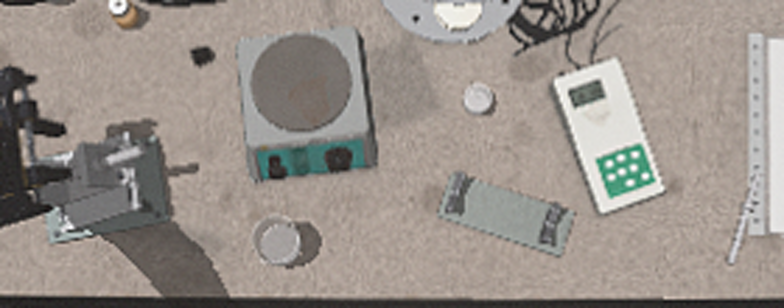

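```bash
python3 -c "
from h import *
print(r.finish_job())"
```

```text
the job is handed in; nothing more can be done
None
```

I took the larger spindle from its rest and threaded it nose first through both bearings. It sits with its collar against the upper bearing, and I let go, backed the arm away and handed the job in at about 15 s of the 72 s allowed.

- **Finding the holes:** a wrist-camera depth fit put the yoke about 11 mm off the plate's middle. The nose went through both holes with no readable contact force.
- **Seating:** the collar met the bearing where expected, and I pressed it home with about 6 N.
- **After release:** the collar's rear face measured 60.7 to 61.0 mm up-slope (61 expected). The tail end measured 130 mm (131 expected), within depth noise. The last picture shows the shaft spanning both plates.
- **Clearances:** the final force reading was near zero, with the gripper 120 mm clear. In the last top and wrist pictures, the beaker, amber bottle and weighing bottle look to be where they started.

- **Check that disagreed:** one mid-insertion picture looked as if the shaft lay over the upper bearing. The depth readings showed the bearing in front of the shaft, so it was in the hole.
- **Smaller oddity:** the gripper read about 14 mm on the 16 mm tail, but the hold was firm.

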